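# Tidy the desk: everything to its own place

## Robot

A 6-joint arm with a two-finger parallel gripper is mounted at the origin on the work surface. World frame = base frame: x ahead of the robot, y to its left, z up, the work surface at z = 0. Lengths are in m, angles in degrees, forces in N, time in s.
With the tool pointing down it reaches from about 0.375 to 0.9 m from the base axis. Payload 3.1 kg.
Tool frame: the origin (TCP) lies between the finger pads; the fingertips stand bot.tip_extent ahead of it and the grasp point (between the pads) lies 2 mm behind it (bot.tip_extent is the distance from the TCP to the fingertips, in m); z points along the fingers, y is the direction in which the jaws open and shut (so a half turn about z gives the same grasp; the last joint's range is limited). The gripper opens to 87 mm and grips with 3 to 60 N. Pads are 19 mm wide; open, the fingers measure 117 mm over their backs; the gripper's body (75 mm by 190 mm) begins 51 mm behind the grasp point.
Start: joints at [-85.686, 30.224, 82.088, -0, 67.689, -10.227], TCP at [0.157, -0.605, 0.24] pointing down, gripper open.
Joint ranges: [-176.69, 176.69], [-43.24, 126.21], [12.49, 139.97], [-82, 262], [0, 151.66], [-163.58, 163.58]. Speed limits (degrees/s): [159.86, 159.86, 180, 180, 180, 180].

## Interface

Orientations are given as a 3x3 rotation matrix whose columns are the frame's x, y, z axes.
In Python, from rig import bot, imaging, recognise, masks_of, mark_of gives the robot as it stands.
- The arm moves only by the tool send_rows, never from a script. Its argument "plan" is a list that holds one entry, the list of rows, each a list of 5 numbers: the shift along the world's x, y, z normalised to -1 to 1, where 1 is 0.03 m, then the turn about the world's z normalised to -1 to 1, where 1 is 0.1 rad, then the closure, from -1 (fully open) to 1 (shut). A call has 1 to 20 rows; each row shifts and turns the commanded pose from where the row before left it; what a row does not reach is not made up. A row lasts 1/10 s, in which the tool goes at most 50 mm and 8.59 degrees, less where a joint would pass 70% of its speed; a pose out of reach is approached as far as the arm can. A call with a number of a shift or a turn outside -1 to 1 is refused whole. A call with a gripper value outside its range is refused whole. The fingers move at their own pace and stop on an object; the grip force is fixed at half the most. Time passes only in rows, so rows that do not move let the fingers close. It gives the time, the measured TCP pose, the force and the opening at its end, in the units of the state.
- bot.read_state(): the state, without advancing time (a new reading comes with each control period).
- imaging.capture(name): name is "side" or "top" or "wrist"; returns a dict with "img" (420x560x3 uint8, blue, green, red), "mtx" (3x3 intrinsics, pixels), "distortion" ([k1, k2, p1, p2, k3] as OpenCV has them; the pictures are not rectified), "pose" (4x4, takes a point from camera to world coordinates); the wrist camera has in their place "T_tool_cam" (4x4, takes a point from camera to tool coordinates, whose origin is the TCP and whose axes are the flange's). Camera axes: x right, y down, z forward; pixel columns grow to the right and rows downward; lengths in m; the calibration is good to about 2 mm. A picture is of the moment at which its call begins: read the wrist's pose just before it. There is no depth.
- bot.hand_in(): hands the job in, once; it reports no verdict.
Trained networks look in the newest picture that a camera, given by its name, has taken for a name from the list of things; names that differ only in an ending like _2 or _b are one class to them, and where a whole thing is asked for, a point or a joint stands for the part that bears it (a point fixed in the world has none). Each returns a list of dicts, best first, with "conf" (0 to 1); they miss things now and then, are a little off and sometimes report something else, mostly with a low value. They report only what shows in the picture. A call takes as long as a camera call. They do not tell look-alikes from the thing itself.
- recognise(camera, target): "at" ([x, y, z] in m, in world coordinates, good to about 4 mm: the middle of the surface that is visible of it).
- masks_of(camera, target): "region" (420x560 bool, what is visible of it).
- mark_of(camera, target): "at" ([x, y, z] in m, in world coordinates, good to about 4 mm: a listed point, or the origin of a listed thing).
The state is a dict: "time_s": time; "joint_positions": joint angles; "qvel": joint speeds; "tau": joint torques, N m; "position": TCP position; "tcp_rot": TCP orientation; "force": force on the tool from outside, world axes, zero at the start; "moment": the same for the moment, N m; "opening": opening from 0.0 (shut) to 1.0 (fully open).
Only numpy, scipy, OpenCV 4.12 (cv2) and the standard library are available. Lean on these libraries where they do the work, as an engineer would, in place of code of your own. Each camera call takes 0.05 s, during which the arm holds its last target.

## Task

Tidy the desk for the evening: stand the blue cup upright in the middle of the blue coaster and the green cup in the middle of the green coaster, lay the phone screen up within the outline on the charging pad, lengthwise along it, and lay the highlighter flat, right side up, in the middle of the pen tray. Set the cups and the phone down gently, don't drop them, and leave the spectacles where they lie.

Things in the scene. Friction and masses are not known exactly. Their poses are not given: they have to be found in the camera images.
- blue_cup: open round drinking cup without handle, glossy blue, 64 mm outside diameter (56 mm at the foot), 66 mm tall, wall 4 mm, about 180 g. Stands upright on the desk. Origin: centre of its underside, z up.
- green_cup: open round drinking cup without handle, green, 64 mm outside diameter (56 mm at the foot), 66 mm tall, wall 4 mm, about 180 g. Stands upright on the desk. Origin: centre of its underside, z up.
- phone: mobile phone lying flat, screen up: silver edge, black screen; 125 mm long (x), 60 mm wide (y), 10 mm thick, about 170 g. Origin: centre of its underside, z up.
- highlighter: flat-sided highlighter pen lying flat, yellow barrel and black cap (cap at +x); 120 mm long (x), 22 mm wide (y), 14 mm thick, about 25 g. Origin: centre of its underside, z up.
- blue_coaster: flat round coaster, blue with a thin white ring 70 mm across on top, 92 mm diameter, 6 mm thick, fixed to the desk; the blue cup belongs on it. Origin: centre of its underside (its top is 6 mm higher), z up.
- green_coaster: flat round coaster, green with a thin white ring 70 mm across on top, 92 mm diameter, 6 mm thick, fixed to the desk; the green cup belongs on it. Origin: centre of its underside (its top is 6 mm higher), z up.
- charging_pad: black rectangular charging pad for the phone with a white rectangular outline (the phone's size) and a small white circle on top; 138 mm long (x), 74 mm wide (y), 8 mm thick, no rim, fixed to the desk. Origin: centre of its underside (its top is 8 mm higher), z up.
- pen_tray: shallow light-wood pen tray with a grey floor, for the highlighter; 152 mm long (x) by 48 mm wide (y) outside, walls 4 mm thick and only 6 mm high, inside 144 by 40 mm, floor top 3 mm above the origin; fixed to the desk. Origin: centre of its underside, z up.
- spectacles: folded thin black-framed spectacles lying flat, loose and light; 132 mm long (x), 46 mm wide (y), 11 mm high. Not to be moved. Origin: centre of the underside, z up.
Mind the look-alikes: they are no part of the job. What is meant by the highlighter is not brown or white, and is the larger of those in its own colour.

How it is judged (in metres and radians):
At the end, for the whole second after the job is handed in: Cups upright on their own-colour coasters, within 14 mm of centre; phone flat, screen up, on the pad, within 12 mm and 0.2 rad; highlighter flat, right side up, on the tray floor, within 15 mm lengthwise, 11 mm sideways, 0.2 rad (either way round); all at rest, tilt under 0.08 rad (horizontal distance between blue_cup and blue_coaster below 0.014 m and z of blue_cup in the frame of blue_coaster between 0.003 and 0.009 m and linear speed of each of blue_cup, green_cup, phone, highlighter below 0.02 m/s and angular speed of each of blue_cup, green_cup, phone, highlighter below 0.2 rad/s and angle between each of blue_cup, green_cup, phone, highlighter's own z axis and vertical below 0.08 rad and horizontal distance between green_cup and green_coaster below 0.014 m and z of green_cup in the frame of green_coaster between 0.003 and 0.009 m and horizontal distance between phone and charging_pad below 0.012 m and angle between the x axis of phone and the x axis of charging_pad, either way round below 0.2 rad and z of phone in the frame of charging_pad between 0.005 and 0.011 m and x of highlighter in the frame of pen_tray between -0.015 and 0.015 m and y of highlighter in the frame of pen_tray between -0.011 and 0.011 m and z of highlighter in the frame of pen_tray between 0 and 0.006 m and angle between the x axis of highlighter and the x axis of pen_tray, either way round below 0.2 rad); the robot touches nothing.
It fails at once if the spectacles are moved more than 20 mm from where they lay (distance of spectacles from where it was at the start of the episode above 0.02 m).
It fails at once if the blue cup is dropped or thrown (faster than 0.6 m/s, a fall of about 2 cm, while out of the fingers) (contact force between blue_cup and the fingers below 0.05 N and linear speed of blue_cup above 0.6 m/s).
It fails at once if the green cup is dropped or thrown (faster than 0.6 m/s, a fall of about 2 cm, while out of the fingers) (contact force between green_cup and the fingers below 0.05 N and linear speed of green_cup above 0.6 m/s).
It fails at once if the phone is dropped or thrown (faster than 0.6 m/s, a fall of about 2 cm, while out of the fingers) (contact force between phone and the fingers below 0.05 N and linear speed of phone above 0.6 m/s).
It also fails if it takes over 112 s, if anything falls off the work surface, if the arm or the gripper's body presses on something with over 40 N, if the wrist force passes 120 N, or if a joint passes its speed limit or range.

## Working session

There is one attempt and no reset: what is moved stays moved. The work goes in short steps, Python scripts to look and compute and a tool call to move; the robot and the scene stay as the last step left them, time stands still between calls to the robot, and variables do not carry over. Pictures are saved under pics/ and viewed, and the job is handed in when it is done.

Besides the shell and the picture viewer there is one more tool, called after ">>>" as name([rows], argument=value, ...), one row to a line, values as JSON. send_rows: Moves the arm, as the interface text tells. Its arguments: {"type":"object","properties":{"plan":{"type":"array"}},"required":["plan"]}

```bash
mkdir -p pics; ls; python3 - <<'E'
from rig import bot, imaging, recognise, masks_of, mark_of
import cv2
s=bot.read_state(); print({k:s[k] for k in('time_s','position','tcp_rot','opening','force')}, bot.tip_extent)
for n in('top','side','wrist'):
    c=imaging.capture(n); cv2.imwrite(f'pics/{n}0.png',c['img'])
    print(n,c['mtx'],c['distortion'],c.get('pose',c.get('T_tool_cam')))
E
```

```text
pics
{'time_s': 0.0, 'position': array([ 0.15688465, -0.60425877,  0.23858354]), 'tcp_rot': array([[ 9.67968350e-01,  2.51072194e-01, -1.63483730e-04],
       [ 2.51071948e-01, -9.67965984e-01,  2.17489256e-03],
       [ 3.87808358e-04, -2.14627335e-03, -9.99997622e-01]]), 'opening': 0.9962568451344489, 'force': array([ 0.11883358, -0.12844306,  0.56730902])} 0.017
top [[408.85972706   0.         280.09394784]
 [  0.         408.85972706 207.86247705]
 [  0.           0.           1.        ]] [-0.04700179  0.          0.          0.          0.        ] [[ 2.13535828e-03 -9.93258132e-01  1.15903940e-01  4.15701505e-01]
 [-9.99900360e-01 -5.03442394e-04  1.41073483e-02  1.35439368e-02]
 [-1.39538875e-02 -1.15922516e-01 -9.93160239e-01  1.10415779e+00]
 [ 0.00000000e+00  0.00000000e+00  0.00000000e+00  1.00000000e+00]]
side [[430.33444966   0.         284.90850288]
 [  0.         430.33444966 207.75670666]
 [  0.           0.           1.        ]] [-0.1132463  0.         0.         0.         0.       ] [[-0.76701196 -0.35650194  0.53347823 -0.06366614]
 [-0.64162397  0.43052084 -0.63479956  0.73793199]
 [-0.00336623 -0.82919128 -0.55895482  0.66315714]
 [ 0.          0.          0.          1.        ]]
wrist [[305.11474051   0.         280.25706639]
 [  0.         305.11474051 209.17679216]
 [  0.           0.           1.        ]] [-0.04294792  0.          0.          0.          0.        ] [[-9.37770562e-04 -9.54397192e-01 -2.98538306e-01  8.32061254e-02]
 [ 9.99998614e-01 -4.84346894e-04 -1.59279375e-03 -1.27917631e-03]
 [ 1.37556178e-03 -2.98539386e-01  9.54396324e-01 -1.45873342e-01]
 [ 0.00000000e+00  0.00000000e+00  0.00000000e+00  1.00000000e+00]]
```

View pics/top0.png

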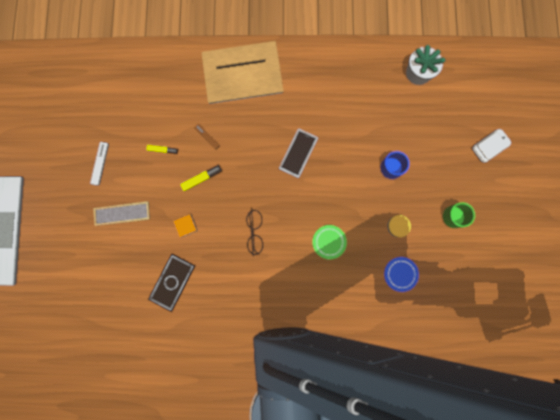

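View pics/side0.png

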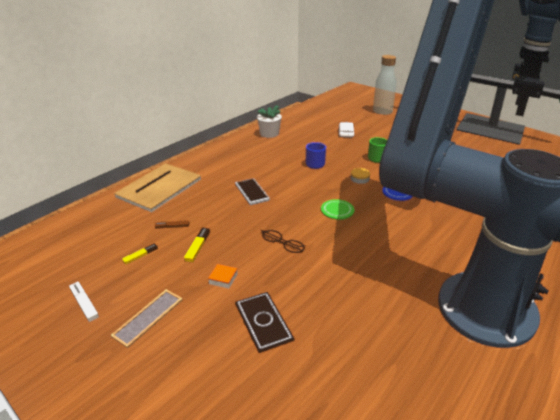

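Candidates for the highlighter in the top picture: yellow (201,178), yellow smaller (162,149), brown (207,136), white (99,163). I choose (201,178), the larger yellow one. The phone is the dark one at (298,153), and the white one at (492,145) is a look-alike. The blue cup is at (396,165) and the green cup at (461,215). The amber disc at (400,226) is clutter.

```bash
cat > h.py <<'E'
from rig import bot, imaging, recognise, masks_of, mark_of
import cv2, numpy as np
def campose(c,s=None):
    if 'pose' in c: return c['pose']
    T=np.eye(4);T[:3,:3]=s['tcp_rot'];T[:3,3]=s['position'];return T@c['T_tool_cam']
def p2w(c,P,px,h):
    u=cv2.undistortPoints(np.array(px,float).reshape(-1,1,2),c['mtx'],np.array(c['distortion'])).reshape(-1,2)
    d=np.c_[u,np.ones(len(u))]@P[:3,:3].T; o=P[:3,3]
    return o+d*((h-o[2])/d[:,2])[:,None]
def fit(c,P,mask,h):
    cs,_=cv2.findContours(mask.astype(np.uint8),cv2.RETR_EXTERNAL,cv2.CHAIN_APPROX_NONE)
    k=max(cs,key=cv2.contourArea).reshape(-1,2)
    w=p2w(c,P,k,h)[:,:2].astype(np.float32)
    (x,y),(a,b),t=cv2.minAreaRect(w*1000)
    if a<b: t+=90;a,b=b,a
    t=(t+90)%180-90
    return x/1000,y/1000,a,b,t
H=dict(blue_cup=.066,green_cup=.066,phone=.01,highlighter=.012,blue_coaster=.006,green_coaster=.006,charging_pad=.008,pen_tray=.006,spectacles=.008)
E
python3 - <<'E'
from h import *
for n in('top','side'):
  c=imaging.capture(n)
  for k in H:
    try:
      for m in masks_of(n,k)[:5]:
        if m['conf']<.2: continue
        ys,xs=np.nonzero(m['region'])
        print(n,k,round(m['conf'],2),'px',int(xs.mean()),int(ys.mean()),np.round(fit(c,c['pose'],m['region'],H[k]),3))
    except Exception as e: print(n,k,e)
    for m in mark_of(n,k)[:4]: print('   mark',np.round(m['at'],3),round(m['conf'],2))
c=imaging.capture('top')
cv2.imwrite('pics/crop.png',cv2.resize(c['img'][110:240,80:260],None,fx=4,fy=4,interpolation=cv2.INTER_CUBIC))
E
```

```text
top blue_cup 0.7 px 394 165 [  0.65   -0.268  77.027  63.895 -63.466]
   mark [ 0.655 -0.274  0.001] 0.68
top green_cup 0.65 px 457 215 [ 0.52  -0.426 81.145 64.337 89.956]
top green_cup 0.59 px 171 282 [  0.348   0.303 131.956  71.298 -26.377]
   mark [ 0.52  -0.44  -0.001] 0.87
top phone 0.59 px 298 152 [ 6.97000e-01 -2.10000e-02  1.28258e+02  6.14220e+01 -2.47250e+01]
top phone 0.51 px 171 282 [  0.344   0.319 139.563  76.002 -25.828]
   mark [ 0.694 -0.02   0.003] 0.76
top highlighter 0.96 px 99 164 [  0.666   0.529 119.582  24.273  -9.355]
top highlighter 0.92 px 202 176 [  0.629   0.243 119.201  26.308 -62.975]
top highlighter 0.77 px 161 149 [ 0.705  0.357 89.685 21.644 79.595]
top highlighter 0.66 px 206 136 [ 0.742  0.233 93.015 19.618 44.853]
   mark [ 0.627  0.25  -0.002] 0.84
   mark [0.667 0.534 0.002] 0.77
   mark [0.706 0.364 0.001] 0.57
   mark [0.739 0.234 0.001] 0.51
top blue_coaster 0.8 px 401 274 [ 0.367 -0.293 91.07  89.533 89.861]
   mark [ 0.369 -0.293 -0.004] 0.75
top green_coaster 0.74 px 329 241 [ 0.455 -0.102 91.011 85.793 -0.375]
top green_coaster 0.39 px 
[... 1152 characters left out ...]
532 0.004] 0.83
   mark [0.743 0.237 0.002] 0.78
   mark [0.707 0.358 0.002] 0.65
   mark [0.628 0.248 0.003] 0.61
side blue_coaster 0.72 px 395 194 [ 0.365 -0.262 80.799 48.991  0.22 ]
   mark [ 0.368 -0.293  0.002] 0.65
   mark [ 0.522 -0.438  0.001] 0.24
side green_coaster 0.79 px 337 208 [  0.452  -0.098  94.001  87.799 -54.065]
   mark [ 0.454 -0.099 -0.   ] 0.92
side charging_pad 0.84 px 263 321 [  0.34    0.326 142.646  75.771 -25.756]
   mark [ 0.346  0.323 -0.002] 0.81
side pen_tray 0.38 px 263 322 [  0.341   0.324 142.929  74.599 -26.243]
   mark [ 0.526  0.464 -0.004] 0.82
side spectacles 0.56 px 269 234 [  0.528   0.112  24.919  17.093 -36.192]
   mark [ 0.476  0.105 -0.002] 0.79
```

View pics/crop.png

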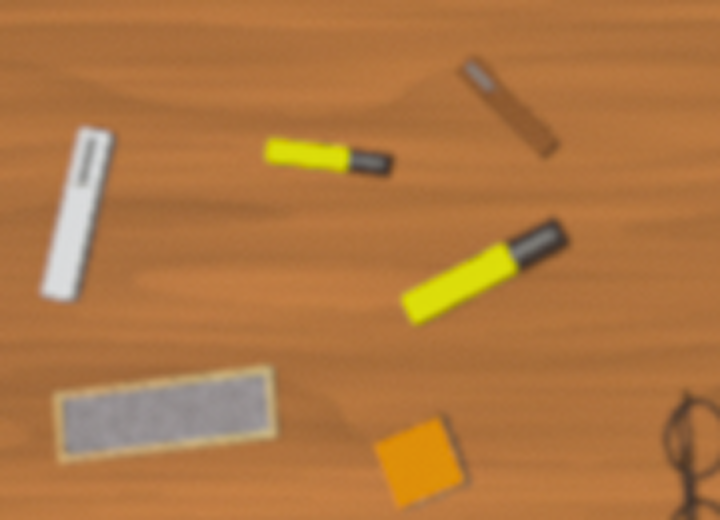

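The crop shows the large yellow pen at (485,270), about 120 mm long. The other yellow one at (330,157) is about 90 mm, so the choice holds. First the blue cup.

>>> send_rows([
  [[0.977, 0.649, 0, 0, -1], [0.977, 0.649, 0, 0, -1], [0.977, 0.649, 0, 0, -1], [0.977, 0.649, 0, 0, -1], [0.977, 0.649, 0, 0, -1], [0.977, 0.649, 0, 0, -1], [0.977, 0.649, 0, 0, -1], [0.977, 0.649, 0, 0, -1], [0.977, 0.649, 0, 0, -1], [0.977, 0.649, 0, 0, -1], [0.977, 0.649, 0, 0, -1], [0.977, 0.649, 0, 0, -1], [0.977, 0.649, 0, 0, -1], [0.977, 0.649, 0, 0, -1], [0.977, 0.649, 0, 0, -1], [0.977, 0.649, 0, 0, -1], [0.977, 0.649, 0, 0, -1], [0, 0, 0, 0, -1], [0, 0, 0, 0, -1]],
])

```text
time_s: 4.0
position: [0.6554, -0.2732, 0.2391]
tcp_rot: [[0.968, 0.253, -0.001], [0.253, -0.968, -0.0], [-0.001, -0.0, -1.0]]
force: [0.3, -0.1, -0.0]
opening: 1.005
```

```bash
cat > look.py <<'E'
import sys
from h import *
s=bot.read_state(); c=imaging.capture('wrist'); P=campose(c,s)
im=c['img'].copy()
for k in sys.argv[2:]:
  for m in masks_of('wrist',k)[:3]:
    if m['conf']<.3: continue
    ys,xs=np.nonzero(m['region']); print(k,round(m['conf'],2),'px',int(xs.mean()),int(ys.mean()),np.round(fit(c,P,m['region'],H[k]),4))
  for m in mark_of('wrist',k)[:3]: print('  mark',np.round(m['at'],4),round(m['conf'],2))
cv2.imwrite('pics/'+sys.argv[1],im); print(s['time_s'],s['position'])
E
python3 look.py w1.png blue_cup green_cup
```

```text
blue_cup 0.59 px 280 191 [ 0.6572 -0.2697 68.8546 62.2241 39.3444]
  mark [ 0.6533 -0.2725 -0.0012] 0.72
green_cup 0.81 px 368 329 [ 0.5129 -0.426  63.8565 37.1855 40.4043]
4.0 [ 0.65539283 -0.27322944  0.23908915]
```

View pics/w1.png

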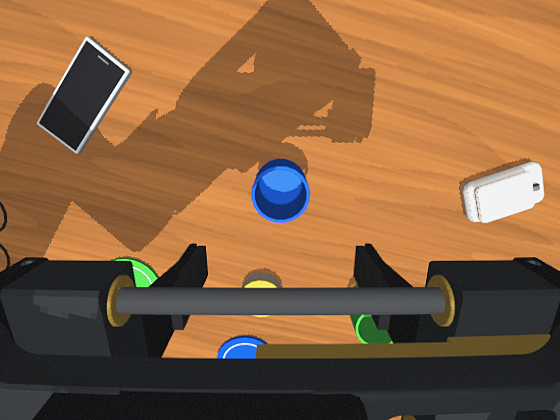

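The wrist view shows the blue cup upright at (280,191), midway between the fingers. I go down and grip it.

>>> send_rows([
  [[0, 0, -0.9, 0, -1], [0, 0, -0.9, 0, -1], [0, 0, -0.9, 0, -1], [0, 0, -0.9, 0, -1], [0, 0, -0.9, 0, -1], [0, 0, -0.9, 0, -1], [0, 0, -0.6, 0, -1], [0, 0, -0.4, 0, -1], [0, 0, -0.17, 0, -1], [0, 0, 0, 0, -1], [0, 0, 0, 0, 1], [0, 0, 0, 0, 1], [0, 0, 0, 0, 1], [0, 0, 0, 0, 1], [0, 0, 0, 0, 1], [0, 0, 0, 0, 1]],
])

```text
time_s: 5.85
position: [0.6556, -0.274, 0.0432]
tcp_rot: [[0.968, 0.251, 0.001], [0.251, -0.968, -0.0], [0.001, 0.001, -1.0]]
force: [0.1, 1.0, 4.2]
opening: 0.719
```

>>> send_rows([
  [[0, 0, 0.3, 0, 1], [0, 0, 0.7, 0, 1], [0, 0, 1, 0, 1], [0, 0, 1, 0, 1], [-0.4, -0.03, 1, 0, 1], [-0.8, -0.053, 0, 0, 1], [-0.8, -0.053, 0, 0, 1], [-0.8, -0.053, 0, 0, 1], [-0.8, -0.053, 0, 0, 1], [-0.8, -0.053, 0, 0, 1], [-0.8, -0.053, 0, 0, 1], [-0.8, -0.053, 0, 0, 1], [-0.8, -0.053, 0, 0, 1], [-0.8, -0.053, 0, 0, 1], [-0.8, -0.053, 0, 0, 1], [-0.8, -0.05, 0, 0, 1], [-0.4, -0.02, 0, 0, 1], [0, 0, 0, 0, 1], [0, 0, 0, 0, 1]],
])

```text
time_s: 7.75
position: [0.368, -0.2935, 0.1627]
tcp_rot: [[0.968, 0.25, 0.001], [0.25, -0.968, -0.001], [0.001, 0.001, -1.0]]
force: [-0.0, -0.6, -1.4]
opening: 0.719
```

```bash
python3 look.py w2.png blue_cup blue_coaster; python3 -c "
from h import *
c=imaging.capture('side');cv2.imwrite('pics/s2.png',c['img'])"
```

```text
blue_cup 0.85 px 280 272 [  0.3421  -0.2989 119.8938  80.2004 -76.3313]
  mark [ 0.3666 -0.2951  0.1175] 0.7
blue_coaster 0.66 px 278 185 [  0.379   -0.2875  90.9722  65.1952 -74.7529]
  mark [ 0.3634 -0.293   0.0006] 0.71
7.75 [ 0.36796911 -0.29349481  0.16272671]
```

View pics/w2.png

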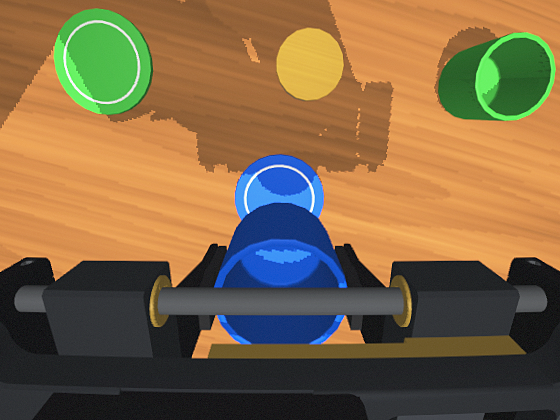

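View pics/s2.png

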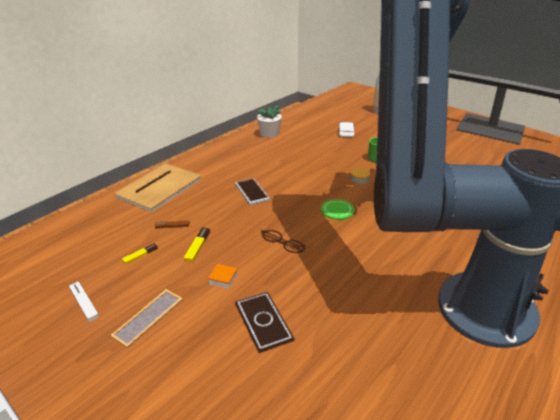

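The wrist view shows the cup held level at (280,272) and the coaster centred below at (278,185). I lower and release.

>>> send_rows([
  [[0, 0, -0.9, 0, 1], [0, 0, -0.9, 0, 1], [0, 0, -0.9, 0, 1], [0, 0, -0.6, 0, 1], [0, 0, -0.3, 0, 1], [0, 0, -0.17, 0, 1], [0, 0, 0, 0, 1], [0, 0, 0, 0, 1]],
])

```text
time_s: 8.85
position: [0.3677, -0.2934, 0.0499]
tcp_rot: [[0.968, 0.251, 0.001], [0.251, -0.968, -0.001], [0.001, 0.002, -1.0]]
force: [-0.3, 0.3, -1.4]
opening: 0.719
```

>>> send_rows([
  [[0, 0, -0.03, 0, 1], [0, 0, 0, 0, 1], [0, 0, 0, 0, -1], [0, 0, 0, 0, -1], [0, 0, 0, 0, -1], [0, 0, 0, 0, -1], [0, 0, 0, 0, -1], [0, 0, 0.3, 0, -1], [0, 0, 0.7, 0, -1], [0, 0, 1, 0, -1], [0, 0, 1, 0, -1], [0, 0, 1, 0, -1], [0, 0, 1, 0, -1], [0, 0, 0, 0, -1]],
])

```text
time_s: 10.25
position: [0.3688, -0.2947, 0.2026]
tcp_rot: [[0.968, 0.251, 0.006], [0.251, -0.968, -0.007], [0.004, 0.009, -1.0]]
force: [0.5, -1.9, -0.0]
opening: 1.0
```

```bash
python3 look.py w3.png blue_cup blue_coaster green_cup green_coaster
```

```text
blue_cup 0.83 px 277 202 [ 0.3694 -0.2917 72.1848 64.0909 14.3344]
  mark [ 0.3662 -0.2939  0.0047] 0.95
blue_coaster 0.62 px 275 172 [  0.3792  -0.2863  91.4708  64.4665 -69.578 ]
green_cup 0.83 px 465 84 [  0.5161  -0.4251  87.2023  63.4407 -68.7645]
  mark [ 0.5194 -0.4392 -0.004 ] 0.97
green_coaster 0.79 px 120 68 [ 0.4526 -0.1    91.9761 91.9402 56.4484]
  mark [ 4.541e-01 -1.020e-01 -3.000e-04] 0.98
10.25 [ 0.36882734 -0.29471075  0.20258115]
```

View pics/w3.png

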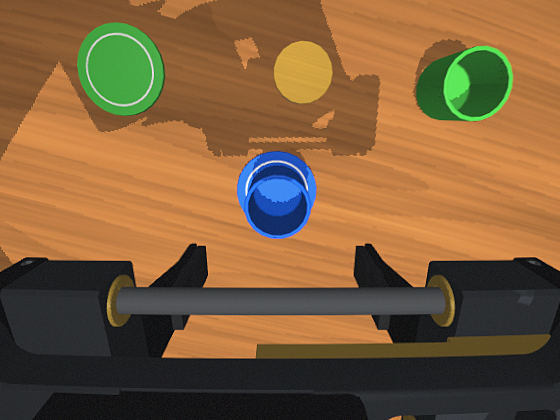

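The blue cup stands on its coaster, with the cup at (277,202) and an estimated offset of about 2 mm. Next is the green cup at (465,84).

>>> send_rows([
  [[0.847, -0.806, 0, 0, -1], [0.847, -0.806, 0, 0, -1], [0.847, -0.806, 0, 0, -1], [0.847, -0.806, 0, 0, -1], [0.847, -0.806, 0, 0, -1], [0.847, -0.806, 0, 0, -1], [0, 0, 0, 0, -1], [0, 0, -0.9, 0, -1], [0, 0, -0.9, 0, -1], [0, 0, -0.6, 0, -1], [0, 0, 0, 0, -1]],
])

```text
time_s: 11.8
position: [0.5172, -0.4352, 0.1224]
tcp_rot: [[0.968, 0.251, -0.006], [0.251, -0.968, 0.007], [-0.004, -0.008, -1.0]]
force: [-0.6, 0.5, -0.3]
opening: 1.001
```

```bash
python3 look.py w4.png green_cup
```

```text
green_cup 0.97 px 286 223 [ 0.5241 -0.4339 72.6313 63.2851 40.5813]
  mark [ 5.192e-01 -4.389e-01  2.000e-04] 0.77
11.8 [ 0.51723934 -0.43522548  0.12238768]
```

View pics/w4.png

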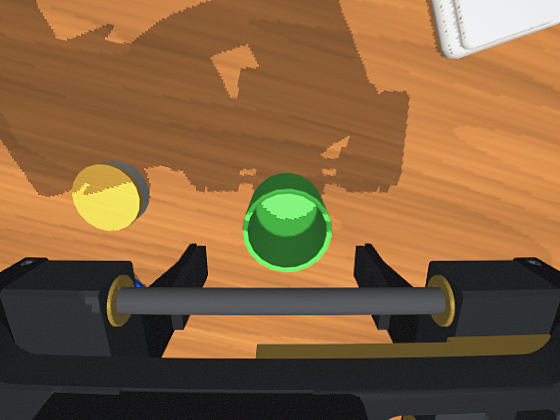

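The green cup at (286,223) is about 3 mm off the jaw line, so I trim and grip.

>>> send_rows([
  [[0.08, -0.1, -0.5, 0, -1], [0, 0, -0.9, 0, -1], [0, 0, -0.7, 0, -1], [0, 0, -0.4, 0, -1], [0, 0, -0.15, 0, -1], [0, 0, 0, 0, -1], [0, 0, 0, 0, 1], [0, 0, 0, 0, 1], [0, 0, 0, 0, 1], [0, 0, 0, 0, 1], [0, 0, 0, 0, 1], [0, 0, 0, 0, 1]],
])

```text
time_s: 13.15
position: [0.5222, -0.4408, 0.0477]
tcp_rot: [[0.968, 0.251, 0.0], [0.251, -0.968, 0.0], [0.0, 0.0, -1.0]]
force: [-0.9, 1.7, 4.8]
opening: 0.73
```

>>> send_rows([
  [[0, 0, 0.3, 0, 1], [0, 0, 0.7, 0, 1], [0, 0, 1, 0, 1], [0, 0, 1, 0, 1], [-0.094, 0.472, 1, 0, 1], [-0.189, 0.944, 0, 0, 1], [-0.189, 0.944, 0, 0, 1], [-0.189, 0.944, 0, 0, 1], [-0.189, 0.944, 0, 0, 1], [-0.189, 0.944, 0, 0, 1], [-0.189, 0.944, 0, 0, 1], [-0.189, 0.944, 0, 0, 1], [-0.189, 0.944, 0, 0, 1], [-0.189, 0.944, 0, 0, 1], [-0.189, 0.944, 0, 0, 1], [-0.189, 0.944, 0, 0, 1], [-0.094, 0.472, 0, 0, 1], [0, 0, 0, 0, 1], [0, 0, 0, 0, 1]],
])

```text
time_s: 15.05
position: [0.4551, -0.102, 0.1672]
tcp_rot: [[0.968, 0.252, 0.002], [0.252, -0.968, -0.002], [0.001, 0.002, -1.0]]
force: [-0.4, -0.0, -1.5]
opening: 0.732
```

```bash
python3 look.py w5.png green_cup green_coaster;  python3 -c "
from h import *
c=imaging.capture('side');cv2.imwrite('pics/s5.png',c['img'])"
```

```text
green_cup 0.68 px 280 270 [ 4.276000e-01 -1.078000e-01  1.193916e+02  8.260990e+01 -7.547280e+01]
  mark [ 0.4521 -0.1034  0.1173] 0.9
green_coaster 0.89 px 278 184 [  0.4652  -0.0957  90.9536  65.5519 -73.8971]
  mark [ 4.552e-01 -1.018e-01 -2.000e-04] 0.56
15.05 [ 0.45511558 -0.10203372  0.16724461]
```

View pics/s5.png

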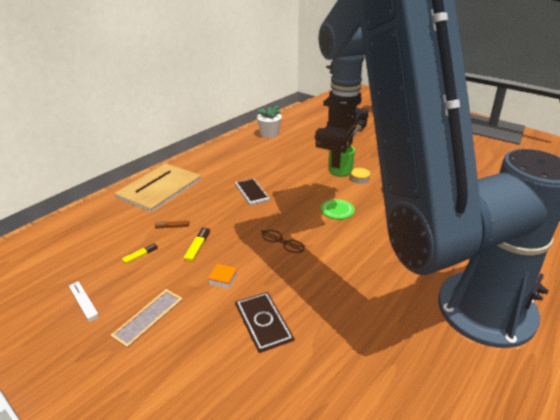

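The side view shows the green cup held upright at (341,160) above its coaster at (338,209). I lower and release it.

>>> send_rows([
  [[0, 0, -0.9, 0, 1], [0, 0, -0.9, 0, 1], [0, 0, -0.9, 0, 1], [0, 0, -0.6, 0, 1], [0, 0, -0.3, 0, 1], [0, 0, -0.17, 0, 1], [0, 0, 0, 0, 1], [0, 0, -0.02, 0, 1], [0, 0, 0, 0, 1]],
])

```text
time_s: 16.25
position: [0.4546, -0.1014, 0.0537]
tcp_rot: [[0.968, 0.251, 0.001], [0.251, -0.968, -0.001], [0.001, 0.001, -1.0]]
force: [0.5, 0.6, -1.6]
opening: 0.729
```

>>> send_rows([
  [[0, 0, -0.03, 0, 1], [0, 0, 0, 0, 1], [0, 0, 0, 0, -1], [0, 0, 0, 0, -1], [0, 0, 0, 0, -1], [0, 0, 0, 0, -1], [0, 0, 0, 0, -1], [0, 0, 0.3, 0, -1], [0, 0, 0.7, 0, -1], [0, 0, 1, 0, -1], [0, 0, 1, 0, -1], [0, 0, 1, 0, -1], [0, 0, 1, 0, -1], [0, 0, 0, 0, -1]],
])

```text
time_s: 17.65
position: [0.4564, -0.1021, 0.2064]
tcp_rot: [[0.968, 0.251, 0.008], [0.251, -0.968, -0.004], [0.007, 0.006, -1.0]]
force: [1.5, 0.6, -0.4]
opening: 0.999
```

```bash
python3 look.py w6.png green_cup green_coaster blue_cup phone
```

```text
green_cup 0.87 px 278 203 [ 0.4546 -0.0983 71.1262 62.8269 36.4646]
  mark [ 0.4526 -0.102   0.0038] 0.7
green_coaster 0.66 px 277 173 [  0.4658  -0.0951  91.5553  65.1177 -71.1913]
blue_cup 0.5 px 413 278 [ 0.4125 -0.2603 30.8292 15.8267 60.72  ]
  mark [ 0.3689 -0.2932  0.002 ] 0.76
phone 0.63 px 240 3 [ 6.29500e-01 -1.50000e-02  1.68293e+01  8.96020e+00 -7.58463e+01]
17.65 [ 0.45635763 -0.10206959  0.20641732]
```

View pics/w6.png

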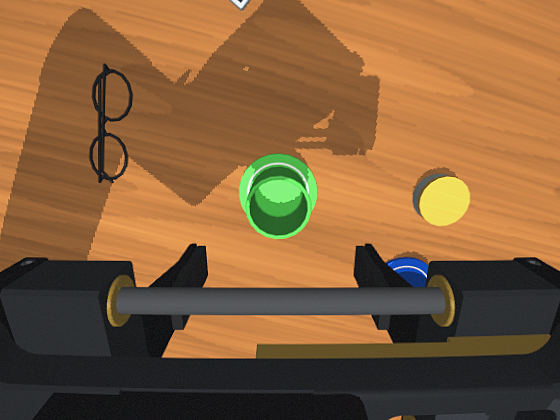

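The green cup stands on its coaster at (278,203), about 2 mm off. Now the phone. I move over it while turning the tool to 155°, which keeps joint 6 in range at the pad.

>>> send_rows([
  [[0.6, 0.2025, 0, 1, -1], [0.6, 0.2025, 0, 1, -1], [0.6, 0.2025, 0, 1, -1], [0.6, 0.2025, 0, 1, -1], [0.6, 0.2025, 0, 1, -1], [0.8, 0.27, 0, 1, -1], [0.8, 0.27, 0, 1, -1], [0.8, 0.27, 0, 1, -1], [0.8, 0.27, 0, 1, -1], [0.8, 0.27, 0, 1, -1], [0.5, 0.17, 0, 1, -1], [0.5, 0.17, 0, 1, -1], [0, 0, 0, 1, -1], [0, 0, 0, 1, -1], [0, 0, 0, 1, -1], [0, 0, 0, 1, -1], [0, 0, 0, 1, -1], [0, 0, 0, 1, -1], [0, 0, 0, 1, -1], [0, 0, 0, 1, -1]],
])

```text
time_s: 20.1
position: [0.6937, -0.02, 0.2011]
tcp_rot: [[-0.634, 0.773, -0.002], [0.773, 0.634, 0.0], [0.002, -0.001, -1.0]]
force: [-0.7, 0.5, -0.3]
opening: 1.002
```

>>> send_rows([
  [[0, 0, 0, 1, -1], [0, 0, 0, 1, -1], [0, 0, 0, 1, -1], [0, 0, 0, 1, -1], [0, 0, 0, 0.5, -1], [0, 0, 0, 0, -1], [0, 0, 0, 0, -1]],
])

```text
time_s: 20.8
position: [0.6938, -0.02, 0.2016]
tcp_rot: [[-0.905, 0.425, -0.001], [0.425, 0.905, 0.0], [0.001, -0.0, -1.0]]
force: [-0.2, 0.1, 0.2]
opening: 1.001
```

```bash
python3 look.py w7.png phone
```

```text
phone 0.83 px 282 187 [ 6.960000e-01 -1.640000e-02  1.260814e+02  6.015800e+01 -2.542240e+01]
  mark [ 0.6922 -0.0192 -0.0023] 0.62
20.8 [ 0.69382899 -0.01996628  0.2015657 ]
```

View pics/w7.png

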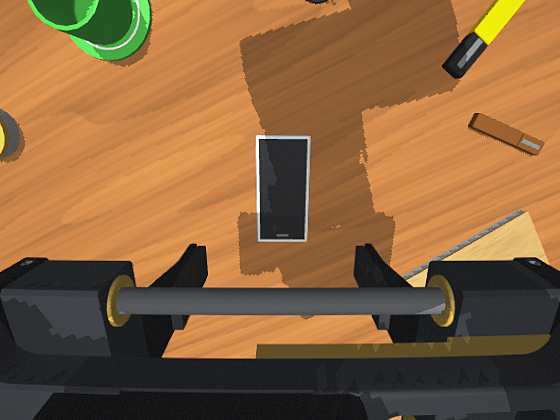

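The phone lies straight between the fingers at (282,187), screen up. I descend to near the desk.

>>> send_rows([
  [[0.04, 0.05, -0.9, 0, -1], [0, 0, -0.9, 0, -1], [0, 0, -0.9, 0, -1], [0, 0, -0.9, 0, -1], [0, 0, -0.9, 0, -1], [0, 0, -0.7, 0, -1], [0, 0, -0.4, 0, -1], [0, 0, -0.2, 0, -1], [0, 0, 0, 0, -1], [0, 0, 0, 0, -1]],
])

```text
time_s: 21.95
position: [0.6961, -0.0187, 0.0294]
tcp_rot: [[-0.906, 0.424, 0.002], [0.424, 0.906, -0.0], [-0.002, 0.001, -1.0]]
force: [0.4, -0.2, 0.1]
opening: 0.999
```

>>> send_rows([
  [[0, 0, -0.2, 0, -1], [0, 0, -0.1, 0, -1], [0, 0, 0, 0, -1], [0, 0, 0, 0, -1]],
])

```text
time_s: 22.35
position: [0.6952, -0.0185, 0.0194]
tcp_rot: [[-0.906, 0.424, -0.0], [0.424, 0.906, 0.0], [0.0, -0.0, -1.0]]
force: [-1.1, -0.2, 0.4]
opening: 1.004
```

>>> send_rows([
  [[0, 0, 0, 0, 1], [0, 0, 0, 0, 1], [0, 0, 0, 0, 1], [0, 0, 0, 0, 1], [0, 0, 0, 0, 1], [0, 0, 0, 0, 1], [0, 0, 0.2, 0, 1], [0, 0, 0.5, 0, 1], [0, 0, 1, 0, 1], [0, 0, 1, 0, 1], [0, 0, 1, 0, 1], [0, 0, 0, 0, 1]],
])

```text
time_s: 23.55
position: [0.699, -0.0191, 0.1368]
tcp_rot: [[-0.906, 0.424, 0.011], [0.424, 0.906, -0.002], [-0.011, 0.003, -1.0]]
force: [1.9, 0.1, -1.6]
opening: 0.688
```

```bash
python3 look.py w8.png phone;  python3 -c "
from h import *
c=imaging.capture('side');cv2.imwrite('pics/s8.png',c['img'])"
```

```text
phone 0.71 px 280 236 [ 7.184000e-01 -2.540000e-02  1.350531e+02  1.050364e+02 -2.570140e+01]
  mark [ 0.6984 -0.0195  0.1156] 0.74
23.55 [ 0.69895441 -0.01908597  0.1367656 ]
```

View pics/w8.png

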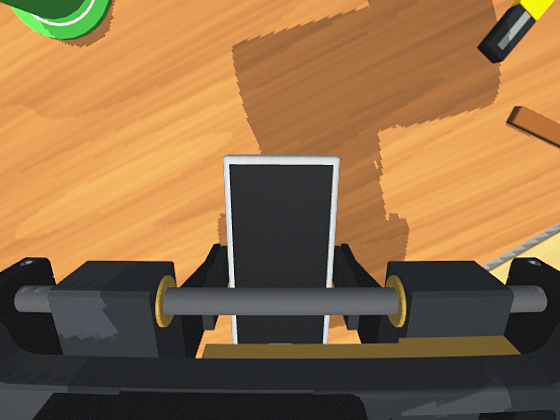

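View pics/s8.png

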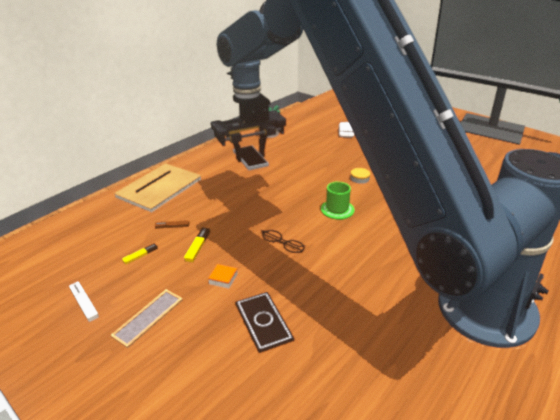

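The phone is held level in both views, at (280,236) in the wrist picture and (252,157) in the side picture. I carry it to the pad.

>>> send_rows([
  [[-0.419, 0.405, 0, 0, 1], [-0.838, 0.81, 0, 0, 1], [-0.838, 0.81, 0, 0, 1], [-0.838, 0.81, 0, 0, 1], [-0.838, 0.81, 0, 0, 1], [-0.838, 0.81, 0, 0, 1], [-0.838, 0.81, 0, 0, 1], [-0.838, 0.81, 0, 0, 1], [-0.838, 0.81, 0, 0, 1], [-0.838, 0.81, 0, 0, 1], [-0.838, 0.81, 0, 0, 1], [-0.838, 0.81, 0, 0, 1], [-0.838, 0.81, 0, 0, 1], [-0.838, 0.81, 0, 0, 1], [-0.419, 0.405, 0, -0.15, 1], [0, 0, 0, 0, 1], [0, 0, 0, 0, 1]],
])

```text
time_s: 25.45
position: [0.3429, 0.3215, 0.1296]
tcp_rot: [[-0.9, 0.436, -0.001], [0.436, 0.9, -0.001], [0.001, -0.001, -1.0]]
force: [0.1, -0.8, -2.1]
opening: 0.684
```

```bash
python3 look.py w9.png phone charging_pad
```

```text
phone 0.65 px 280 236 [  0.3582   0.3166 130.9099 102.6723 -26.2924]
  mark [0.3409 0.3227 0.1115] 0.76
charging_pad 0.92 px 280 142 [ 0.2895  0.3492 74.3137 21.1789 64.0056]
25.45 [0.34292663 0.32150034 0.12955486]
```

View pics/w9.png

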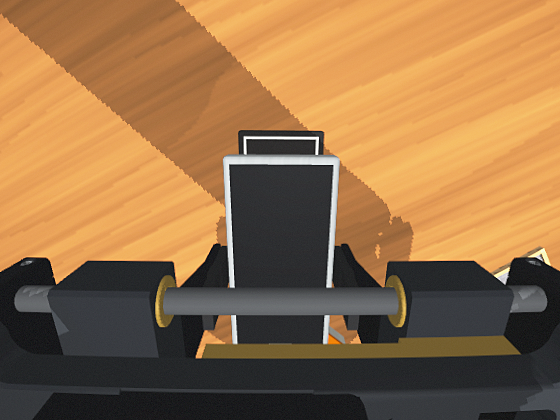

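The outline's far edge is visible at about (281,138) and the phone's far end at (281,157). I measure both ends.

```bash
python3 - <<'E'
from h import *
s=bot.read_state(); c=imaging.capture('wrist'); P=campose(c,s)
u=s['tcp_rot'][:,0]; ax=-u
pad=p2w(c,P,[[239,131],[323,131]],.008)
print(pad)
m=pad.mean(0)
# which sign
for sg in(1,-1): print('pad centre', m[:2]-sg*u[:2]*.069)
dz=s['position'][2]-.0194
ph=p2w(c,P,[[223,157],[340,157]],dz+.010); m=ph.mean(0); print(ph)
for sg in(1,-1): print('phone centre', m[:2]-sg*u[:2]*.0625)
print(s['position'],u)
cv2.imwrite('pics/crop9.png',cv2.resize(c['img'][110:180,200:360],None,fx=5,fy=5,interpolation=cv2.INTER_CUBIC))
E
```

```text
[[0.26733711 0.32128993 0.008     ]
 [0.29891437 0.38579777 0.008     ]]
pad centre [0.34512641 0.32326322]
pad centre [0.22112507 0.38382448]
[[0.27658903 0.32364243 0.12078608]
 [0.30268904 0.37695747 0.12078608]]
phone centre [0.34579907 0.32287184]
phone centre [0.23347901 0.37772805]
[0.34411053 0.32109557 0.13018608] [-8.98560490e-01  4.38849682e-01 -5.58001886e-05]
```

View pics/crop9.png

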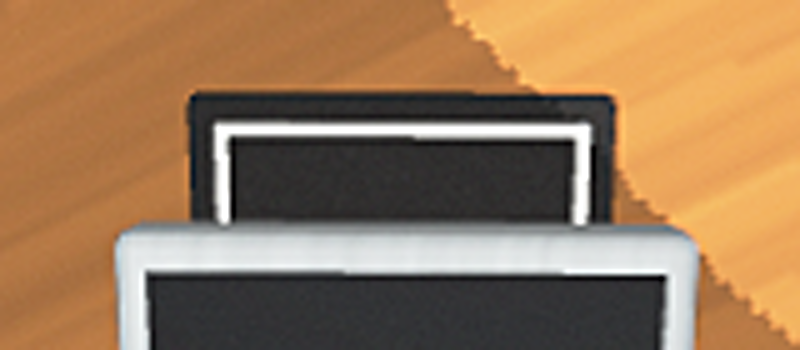

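The crop shows the pad and phone edges parallel. The computed centres agree within 1 mm, so I lower.

>>> send_rows([
  [[0, 0, -0.7, 0, 1], [0, 0, -0.9, 0, 1], [0, 0, -0.8, 0, 1], [0, 0, -0.5, 0, 1], [0, 0, -0.3, 0, 1], [0, 0, -0.1, 0, 1], [0, 0, 0, 0, 1], [0, 0, 0, 0, 1], [0, 0, 0, 0, 1]],
])

```text
time_s: 26.65
position: [0.3438, 0.322, 0.0321]
tcp_rot: [[-0.899, 0.437, 0.001], [0.437, 0.899, 0.001], [-0.001, 0.001, -1.0]]
force: [-0.2, 0.1, -2.7]
opening: 0.687
```

>>> send_rows([
  [[0, 0, -0.1, 0, 1], [0, 0, 0, 0, 1], [0, 0, -0.04, 0, 1], [0, 0, 0, 0, 1]],
])

```text
time_s: 27.05
position: [0.3434, 0.3218, 0.0273]
tcp_rot: [[-0.899, 0.437, 0.0], [0.437, 0.899, 0.0], [-0.0, 0.0, -1.0]]
force: [-0.3, -0.4, 0.2]
opening: 0.684
```

Force in z has gone from -2.7 to +0.2 N, so the phone rests on the pad. I release.

>>> send_rows([
  [[0, 0, 0, 0, -1], [0, 0, 0, 0, -1], [0, 0, 0, 0, -1], [0, 0, 0, 0, -1], [0, 0, 0, 0, -1], [0, 0, 0.3, 0, -1], [0, 0, 0.7, 0, -1], [0, 0, 1, 0, -1], [0, 0, 1, 0, -1], [0, 0, 1, 0, -1], [0, 0, 1, 0, -1], [0, 0, 1, 0, -1], [0, 0, 0, 0, -1], [0, 0, 0, 0, -1]],
])

```text
time_s: 28.45
position: [0.3433, 0.3217, 0.2081]
tcp_rot: [[-0.899, 0.437, 0.002], [0.437, 0.899, 0.001], [-0.001, 0.002, -1.0]]
force: [-1.0, 0.6, -1.4]
opening: 1.002
```

```bash
python3 look.py w10.png phone charging_pad
```

```text
mark [0.3444 0.3227 0.008 ] 0.61
charging_pad 0.81 px 277 167 [  0.3422   0.3237 137.9928  74.7438 -26.9361]
28.45 [0.34326894 0.32167609 0.20805041]
```

View pics/w10.png

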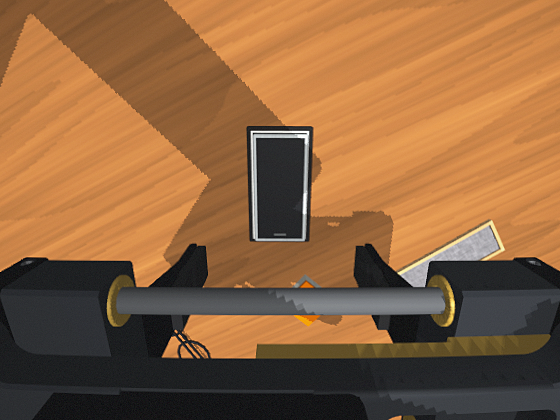

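The phone lies inside the outline at (280,187), screen up. Now I move over the highlighter and turn to 117.5°.

>>> send_rows([
  [[0.95, -0.247, 0, -0.64, -1], [0.95, -0.247, 0, -0.64, -1], [0.95, -0.247, 0, -0.64, -1], [0.95, -0.247, 0, -0.64, -1], [0.95, -0.247, 0, -0.64, -1], [0.95, -0.247, 0, -0.64, -1], [0.95, -0.247, 0, -0.64, -1], [0.95, -0.247, 0, -0.64, -1], [0.95, -0.247, 0, -0.64, -1], [0.95, -0.247, 0, -0.64, -1], [0, 0, 0, 0, -1], [0, 0, 0, 0, -1]],
])

```text
time_s: 29.9
position: [0.6277, 0.2471, 0.2054]
tcp_rot: [[-0.46, 0.888, -0.003], [0.888, 0.46, -0.0], [0.001, -0.003, -1.0]]
force: [-0.1, 0.2, 0.5]
opening: 0.999
```

```bash
python3 look.py w11.png highlighter
```

```text
highlighter 0.6 px 360 238 [ 0.7416  0.2387 87.8053 20.9776 44.991 ]
highlighter 0.58 px 391 131 [ 0.7052  0.3612 88.1523 19.5209 83.0468]
highlighter 0.57 px 280 185 [  0.6272   0.2493 120.6314  24.1809 -62.091 ]
  mark [ 0.622   0.2424 -0.0057] 0.88
  mark [0.706  0.3581 0.0023] 0.83
  mark [ 0.7427  0.2323 -0.0028] 0.73
29.9 [0.62773918 0.24709843 0.20539175]
```

View pics/w11.png

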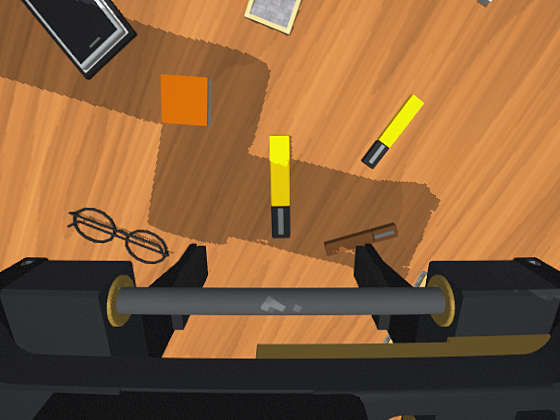

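The large yellow highlighter is centred and aligned at (280,185). The small yellow one at (395,130) and the brown one at (360,238) are clear of the fingers.

>>> send_rows([
  [[0, 0.03, -0.9, 0, -1], [0, 0, -0.9, 0, -1], [0, 0, -0.9, 0, -1], [0, 0, -0.9, 0, -1], [0, 0, -0.9, 0, -1], [0, 0, -0.7, 0, -1], [0, 0, -0.4, 0, -1], [0, 0, -0.2, 0, -1], [0, 0, -0.1, 0, -1], [0, 0, 0, 0, -1], [0, 0, 0, 0, -1]],
])

```text
time_s: 31.15
position: [0.6291, 0.2487, 0.0313]
tcp_rot: [[-0.46, 0.888, 0.002], [0.888, 0.46, 0.0], [-0.001, 0.002, -1.0]]
force: [1.0, 0.4, 0.5]
opening: 1.001
```

>>> send_rows([
  [[0, 0, -0.15, 0, -1], [0, 0, -0.09, 0, -1], [0, 0, 0, 0, -1], [0, 0, 0, 0, 1], [0, 0, 0, 0, 1], [0, 0, 0, 0, 1], [0, 0, 0, 0, 1], [0, 0, 0, 0, 1], [0, 0, 0, 0, 1], [0, 0, 0, 0, 1], [0, 0, 0, 0, 1]],
])

```text
time_s: 32.25
position: [0.6283, 0.2485, 0.023]
tcp_rot: [[-0.46, 0.888, -0.0], [0.888, 0.46, 0.0], [0.0, 0.0, -1.0]]
force: [0.6, 0.7, 0.5]
opening: 0.358
```

>>> send_rows([
  [[0, 0, 0, 0, 1], [0, 0, 0, 0, 1], [0, 0, 0, 0, 1], [0, 0, 0, 0, 1]],
])

```text
time_s: 32.65
position: [0.6283, 0.2485, 0.0229]
tcp_rot: [[-0.46, 0.888, -0.0], [0.888, 0.46, -0.0], [0.0, -0.0, -1.0]]
force: [0.3, 0.5, -0.3]
opening: 0.246
```

>>> send_rows([
  [[0, 0, 0, 0, 1], [0, 0, 0.3, 0, 1], [0, 0, 0.7, 0, 1], [0, 0, 1, 0, 1], [0, 0, 1, 0, 1], [0, 0, 0.5, 0, 1], [-0.417, 0.906, 0, -0.45, 1], [-0.417, 0.906, 0, -0.45, 1], [-0.417, 0.906, 0, -0.45, 1], [-0.417, 0.906, 0, -0.45, 1], [-0.417, 0.906, 0, -0.45, 1], [-0.417, 0.906, 0, -0.45, 1], [-0.417, 0.906, 0, -0.45, 1], [-0.417, 0.906, 0, -0.45, 1], [0, 0, 0, 0, 1], [0, 0, 0, 0, 1], [0, 0, 0, 0, 1]],
])

```text
time_s: 34.35
position: [0.5285, 0.4649, 0.1277]
tcp_rot: [[-0.117, 0.993, -0.0], [0.993, 0.117, -0.001], [-0.001, -0.0, -1.0]]
force: [-0.1, -0.6, 0.7]
opening: 0.249
```

```bash
python3 look.py w12.png highlighter pen_tray;  python3 -c "
from h import *
c=imaging.capture('side');cv2.imwrite('pics/s12.png',c['img'])"
```

```text
highlighter 0.64 px 280 238 [  0.5304   0.4513 125.2922  38.2538 -83.0686]
highlighter 0.6 px 427 417 [ 0.7323  0.2312 18.333   6.6201  4.2833]
  mark [0.5262 0.4587 0.1038] 0.88
  mark [ 6.688e-01  5.372e-01 -3.000e-04] 0.82
  mark [ 0.745   0.2313 -0.0025] 0.65
pen_tray 0.85 px 278 158 [  0.5259   0.4867 115.0211  48.3076 -82.8984]
34.35 [0.52853194 0.46492822 0.12771093]
```

View pics/w12.png

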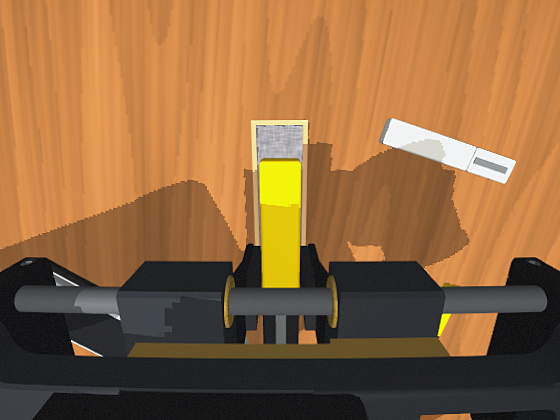

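View pics/s12.png

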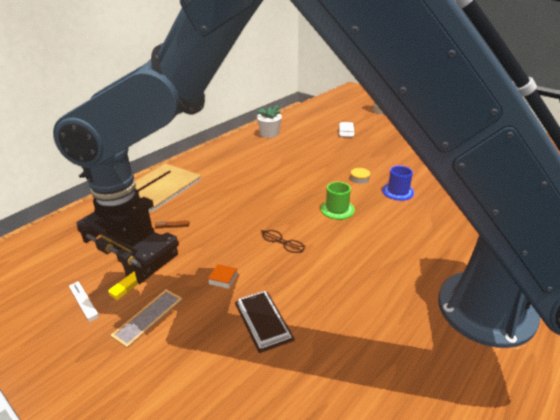

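The held pen is aligned with the tray, whose far edge is at (280,121); the pen's far end is at (280,159). I compute the lengthwise offset.

```bash
python3 - <<'E'
from h import *
s=bot.read_state(); c=imaging.capture('wrist'); P=campose(c,s)
u=s['tcp_rot'][:2,0]
pad=p2w(c,P,[[250.5,121],[308.5,121]],.006); m=pad.mean(0)[:2]
print(pad,'tray centre',m-u*.076,'yaw',np.degrees(np.arctan2(u[1],u[0])), 'edge dir',np.degrees(np.arctan2(*(pad[1]-pad[0])[[1,0]])))
dz=s['position'][2]-.0229
pe=p2w(c,P,[[261,159],[300,159]],dz+.014); m=pe.mean(0)[:2]
print(pe,'pen centre',m-u*.06,s['position'])
E
```

```text
[[0.49517712 0.54033591 0.006     ]
 [0.54395771 0.546011   0.006     ]] tray centre [0.52842359 0.46769122] yaw 96.69179985090226 edge dir 6.635909095006284
[[0.51254717 0.52577707 0.11910266]
 [0.53214829 0.52806133 0.11910266]] pen centre [0.52933944 0.46732796] [0.52879309 0.46514763 0.12800266]
```

Pen and tray centres agree within 1 mm and the yaw matches, so I lower.

>>> send_rows([
  [[0, 0, -0.7, 0, 1], [0, 0, -0.9, 0, 1], [0, 0, -0.8, 0, 1], [0, 0, -0.5, 0, 1], [0, 0, -0.2, 0, 1], [0, 0, -0.1, 0, 1], [0, 0, 0, 0, 1], [0, 0, 0, 0, 1], [0, 0, 0, 0, 1]],
])

```text
time_s: 35.6
position: [0.5289, 0.4664, 0.0332]
tcp_rot: [[-0.118, 0.993, 0.002], [0.993, 0.118, 0.001], [0.001, 0.002, -1.0]]
force: [-0.3, 0.3, -0.7]
opening: 0.244
```

>>> send_rows([
  [[0, 0, -0.12, 0, 1], [0, 0, -0.08, 0, 1], [0, 0, 0, 0, 1], [0, 0, 0, 0, 1], [0, 0, 0, 0, 1]],
])

```text
time_s: 36.1
position: [0.5283, 0.466, 0.026]
tcp_rot: [[-0.118, 0.993, 0.0], [0.993, 0.118, 0.0], [0.0, 0.0, -1.0]]
force: [0.1, -0.4, -0.3]
opening: 0.245
```

>>> send_rows([
  [[0, 0, 0, 0, -0.3], [0, 0, 0, 0, -0.3], [0, 0, 0, 0, -0.3], [0, 0, 0, 0, -0.3], [0, 0, 0, 0, -0.3], [0, 0, 0.3, 0, -0.3], [0, 0, 0.7, 0, -0.3], [0, 0, 1, 0, -1], [0, 0, 1, 0, -1], [0, 0, 1, 0, -1], [0, 0, 1, 0, -1], [0, 0, 1, 0, -1], [0, 0, 0, 0, -1], [0, 0, 0, 0, -1]],
])

```text
time_s: 37.5
position: [0.5284, 0.4661, 0.2072]
tcp_rot: [[-0.118, 0.993, 0.002], [0.993, 0.118, 0.001], [0.001, 0.002, -1.0]]
force: [0.5, 0.9, -0.5]
opening: 0.994
```

```bash
python3 look.py w13.png highlighter pen_tray; python3 - <<'E'
from h import *
for n in('top','side'):
  c=imaging.capture(n); cv2.imwrite(f'pics/{n}13.png',c['img'])
  for k in H: 
    print(n,k,[(np.round(m['at'],3),round(m['conf'],2)) for m in mark_of(n,k)[:4] if m['conf']>.4])
E
```

```text
highlighter 0.96 px 408 143 [  0.6659   0.5363 122.529   22.4787 -10.2003]
highlighter 0.72 px 279 187 [  0.5281   0.4668 121.4017  22.1234 -82.8115]
highlighter 0.59 px 413 267 [ 0.7058  0.3859 45.536  20.2374 83.6747]
  mark [0.7035 0.3594 0.0035] 0.61
  mark [ 5.237e-01  4.646e-01 -1.000e-04] 0.56
  mark [ 0.6687  0.5365 -0.001 ] 0.55
pen_tray 0.66 px 279 179 [  0.5276   0.4686 151.427   49.1248 -83.289 ]
  mark [ 0.5273  0.4656 -0.001 ] 0.97
37.5 [0.52841727 0.4660536  0.20722086]
top blue_cup [(array([ 0.366, -0.294,  0.008]), 0.83)]
top green_cup [(array([ 0.453, -0.104,  0.002]), 0.75)]
top phone [(array([0.344, 0.319, 0.006]), 0.57), (array([ 0.452, -0.101,  0.004]), 0.53)]
top highlighter [(array([ 0.706,  0.362, -0.002]), 0.75), (array([0.667, 0.536, 0.003]), 0.72), (array([0.527, 0.467, 0.004]), 0.55), (array([0.743, 0.232, 0.002]), 0.52)]
top blue_coaster [(array([ 0.368, -0.294, -0.003]), 0.56)]
top green_coaster [(array([ 0.456, -0.1  ,  0.   ]), 0.73)]
top charging_pad [(array([ 0.344,  0.322, -0.   ]), 0.54), (array([ 0.455, -0.102,  0.   ]), 0.51)]
top pen_tray [(array([0.531, 0.469, 0.001]), 0.84)]
top spectacles [(array([0.477, 0.103, 0.009]), 0.75)]
side blue_cup [(array([ 0.368, -0.291,  0.006]), 0.81)]
side green_cup [(array([ 0.453, -0.101,  0.005]), 0.77)]
side phone [(array([0.342, 0.319, 0.01 ]), 0.77)]
side highlighter [(array([0.53 , 0.468, 0.003]), 0.67), (array([0.704, 0.359, 0.006]), 0.63), (array([0.742, 0.239, 0.002]), 0.62), (array([0.666, 0.534, 0.001]), 0.61)]
side blue_coaster [(array([ 0.367, -0.293, -0.001]), 0.56)]
side green_coaster [(array([0.344, 0.32 , 0.01 ]), 0.72), (array([ 0.456, -0.102,  0.   ]), 0.66)]
side charging_pad [(array([0.345, 0.322, 0.001]), 0.75)]
side pen_tray [(array([ 0.526,  0.469, -0.002]), 0.82)]
side spectacles [(array([0.477, 0.104, 0.   ]), 0.54)]
```

View pics/w13.png

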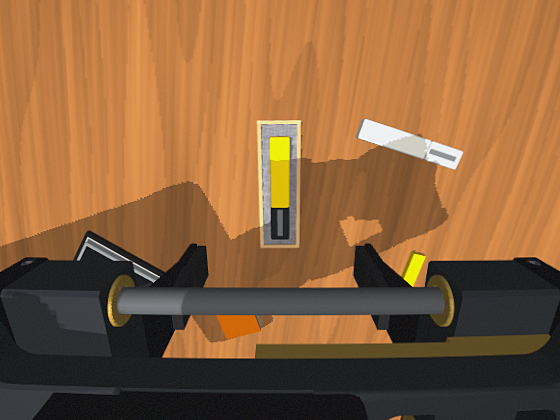

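View pics/top13.png

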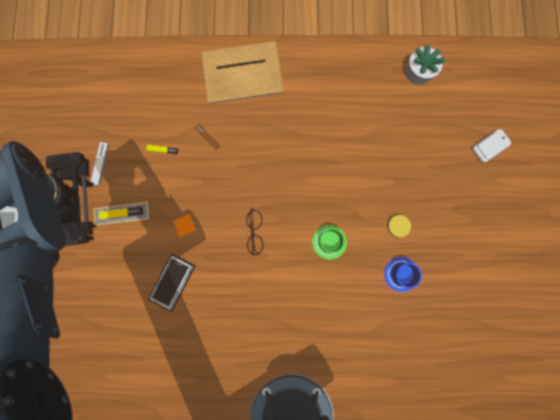

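View pics/side13.png

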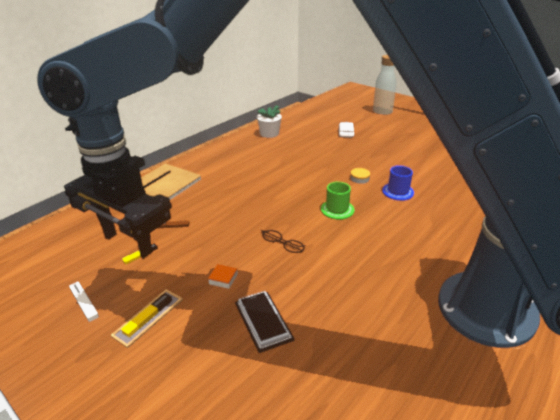

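All four things are placed: highlighter in the tray at (280,187) in the wrist picture; phone at (171,282), green cup at (329,241) and blue cup at (403,274) in the top picture. The spectacles are unmoved at (255,230). I hand in.

```bash
python3 -c "
from rig import bot
print(bot.hand_in())"
```

```text
the job is handed in; nothing more can be done
None
```

I tidied the desk and handed in the job at about 40 s of the 112 s allowed. `bot.hand_in()` gives no verdict, so what follows rests on my last checks.

- **Cups:** both stand upright on their own-colour coasters, about 1–4 mm off centre by the camera estimates. Each was lowered to its computed resting height before release. The force reading hadn't yet shown it resting, so any gap was about a millimetre.
- **Phone:** it lies screen up inside the pad's outline, about 1–4 mm off centre. The pre-release comparison put it within 1 mm and nearly parallel. The force reading showed it resting on the pad before I opened the fingers.
- **Highlighter:** this is the large yellow one. It lies flat, right side up on the tray floor, about 2 mm off and under 1° from the tray's direction. One point estimate from the wrist camera was about 4 mm off; the outline fit from the same picture agreed with the rest.
- **Spectacles and look-alikes:** the spectacles show no movement, at about (0.477, 0.103) m both before and after. The look-alikes were not touched.

The recognition networks sometimes gave wrong labels, for example calling the pad a "green_coaster". I set those aside after comparing them with the pictures. No check failed.

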